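# Push the planing stop down

### The arm

A 6-joint arm with a two-finger parallel gripper is mounted at the origin on the work surface. World frame = base frame: x ahead of the robot, y to its left, z up, the work surface at z = 0. Lengths are in m, angles in degrees, forces in N, time in s.
With the tool pointing down it reaches from about 0.4 to 0.825 m from the base axis. Payload 7 kg.
Tool frame: the origin (TCP) lies midway between the tips of the shut fingers; the grasp point (between the pads) lies 19 mm behind it; z points along the fingers, y is the line along which they close (so a half turn about z gives the same grasp; the last joint's range is limited). The gripper opens to 88 mm and grips with 3 to 60 N. Pads are 19 mm wide; open, the fingers measure 130 mm over their backs; the gripper's body (78 mm by 193 mm) begins 47 mm behind the grasp point.
Start: joints at [85.033, 20.546, 0.682, 0, -70.136, -16.507], TCP at [0.247, 0.628, 0.227] pointing down, gripper open.
Joint ranges: [-176.03, 176.03], [-82.01, 121.73], [-58.28, 71.71], [-173.87, 95.51], [-174.79, -0.11], [-173.66, 173.66]. Speed limits (degrees/s): [136.94, 136.94, 172.46, 180, 180, 180].

### API

Orientations are given as a 3x3 rotation matrix whose columns are the frame's x, y, z axes.
In Python, from rig import robot gives the robot as it stands. Calls block until the motion is done:
- robot.goto(position, orientation): joint-space move of the TCP to a pose.
- robot.servo_line(position, ori=None, speed=0.15): straight line of the TCP; ori=None keeps the orientation; speed is the mean speed in m/s.
- robot.movej(angles): joint-space move.
- robot.move_gripper(opening): opening from 0.0 (shut) to 1.0 (fully open); the grip force is fixed at half the most; returns when the fingers have stopped.
- robot.dwell(seconds).
- robot.ik(position, orientation): joint angles nearest the present ones, or None.
- robot.grab_frame(name): name is "scene" or "top" or "wrist"; returns (picture, depth): 420x560x3 uint8, red, green, blue; 420x560 float32, m along the optical axis (not along the pixel's ray), 0 where there is no reading.
- robot.camera_info(name): a dict with "vfov" (degrees; the focal length in pixels is half the picture's height over the tangent of half this angle, whatever the lens; pixels are square), "cx", "cy" (the principal point, pixels), "view" (4x4, takes a point from world to camera coordinates); the wrist camera has in their place "T_tool_cam" (4x4, takes a point from camera to tool coordinates, whose origin is the TCP and whose axes are the flange's). Camera axes: x right, y down, z forward; pixel columns grow to the right and rows downward; lengths in m; the calibration is good to about 2 mm. A picture is of the moment at which its call begins: read the wrist's pose just before it. camera_info takes no time and is no camera call.
A pose or a line that the arm cannot do raises robot.Unreachable and nothing moves.
- robot.job_done(): hands the job in; it is judged then, once.
Readings, each from a call of its own:
- robot.read_t(): time.
- robot.read_qpos(): joint angles.
- robot.read_qvel(): joint speeds.
- robot.read_effort(): joint torques, N m.
- robot.read_position(): TCP position.
- robot.read_tcp_rot(): TCP orientation.
- robot.read_force(): force on the tool from outside, world axes, zero at the start.
- robot.read_ft_torque(): the same for the moment, N m.
- robot.read_grip_width(): opening from 0.0 (shut) to 1.0 (fully open).
- robot.read_finger_force(): force on a finger pad.
Only numpy, scipy, OpenCV 4.12 (cv2) and the standard library are available. Lean on these libraries where they do the work, as an engineer would, in place of code of your own. Each camera call takes 0.05 s, during which the arm holds its last target. There are 200 camera calls.

### The job

Push the planing stop, the one dog with the oblong block-shaped head, gently straight down with your fingertips until its head sits fully home on the planing board, then withdraw. Do not touch the three round dogs, do not pinch or pull up the stop, and leave the white-primed workpiece, tape measure, glue bottle and wood offcut where they are.

Things in the scene. Friction and masses are not known exactly. Their poses are not given: they have to be found in the camera images.
- planing_board: Mid-brown hardwood slab fixed flat on the bench, 240 (x) by 360 (y) by 45 mm high. Origin at the centre of its underside, on the bench top; z up. Its top is 45 mm above the origin. Four dogs of pale wood stand in it, one at each of the places (+-70, +-100) mm in its x, y; which dog is at which place varies. Small dark discs on its top are empty dog holes.
- stop: Planing stop: the only oblong head, a pale wood block 28 (x) by 60 (y) by 20 mm high. Origin: centre of the head's underside; axes parallel to the board's. Starts with the underside 17 to 27 mm above the board's top; slides only up and down, friction about 5 N, no spring, stays where left, stops firmly when the underside meets the board's top. Bears at most 40 N.
- dog_a: A round dog, to be left alone: pale wood cylinder head 28 mm in diameter and 20 mm high on a thinner round shank, standing with its underside 17 to 30 mm above the board's top. Origin at the centre of the head's underside. It too slides down if pressed.
- dog_b: A round dog, to be left alone: pale wood cylinder head 28 mm in diameter and 20 mm high on a thinner round shank, standing with its underside 17 to 30 mm above the board's top. Origin at the centre of the head's underside. It too slides down if pressed.
- dog_c: A round dog, to be left alone: pale wood cylinder head 28 mm in diameter and 20 mm high on a thinner round shank, standing with its underside 17 to 30 mm above the board's top. Origin at the centre of the head's underside. It too slides down if pressed.
- workpiece: Loose white-primed wooden strip, 50 (x) by 200 (y) by 14 mm high, lying flat on the middle of the planing board between the dogs. Origin at the centre of its underside.
- tape_measure: Loose steel-cased tape measure, 66 by 40 by 62 mm high, on the bench at the board's +y end. Origin at the centre of its underside.
- glue: Loose white glue bottle with a blue label, 60 mm in diameter, 150 mm tall, standing on the bench at the board's -y end. Origin at the centre of its underside.
- offcut: Loose pale wood offcut, 45 by 120 by 35 mm high, on the bench on the board's far (+x) side. Origin at the centre of its underside.
Things that resemble listed ones, but are neither listed nor needed, are in the scene too. What is shaped like the stop but purple or turquoise is not meant.

How it is judged:
By the outcome, as a careful person would: the job done as asked, in the order asked, and still so for the second after the job is handed in, with the robot touching nothing.
It also fails if it takes over 32 s, if anything falls off the work surface, if the arm or the gripper's body presses on something with over 40 N, if the wrist force passes 120 N, or if a joint passes its speed limit or range.

## Working session

There is one attempt and no reset: what is moved stays moved. The work goes in short steps, each a Python script; the robot and the scene stay as the last script left them, time stands still between calls to the robot, and variables do not carry over. Pictures are saved under pics/ and viewed, at most 10 in all, crops included, and the job is handed in when it is done.

```bash
mkdir -p pics
cat > h.py <<'E'
import numpy as np, cv2
from rig import robot
def cloud(name):
    img,d=robot.grab_frame(name); c=robot.camera_info(name)
    f=img.shape[0]/2/np.tan(np.radians(c["vfov"])/2)
    v,u=np.mgrid[:img.shape[0],:img.shape[1]]
    P=np.stack([(u-c["cx"])/f*d,(v-c["cy"])/f*d,d,np.ones_like(d)],-1)
    W=P@np.linalg.inv(np.array(c["view"])).T
    W=W[...,:3]; W[d==0]=np.nan
    return img,d,W
E
python3 - <<'E'
from h import *
for n in("top","scene"):
    i,d,W=cloud(n); cv2.imwrite(f"pics/{n}1.png",i[...,::-1]); np.savez(f"{n}1.npz",i=i,W=W)
print({k:v for k,v in robot.camera_info("top").items()},robot.read_t(),robot.read_tcp_rot())
E
```

```text
{'vfov': 53.035900711205386, 'cx': 277.49710555267603, 'cy': 210.24253422266023, 'view': array([[-0.00988274, -0.99994986,  0.00161446, -0.00848338],
       [-0.99364713,  0.00963941, -0.11212698,  0.6189699 ],
       [ 0.1121058 , -0.00271232, -0.99369258,  1.0333041 ],
       [ 0.        ,  0.        ,  0.        ,  1.        ]])} 0.1 [[ 9.30561868e-01 -3.66134471e-01 -3.99776274e-04]
 [-3.66134653e-01 -9.30560738e-01 -1.45864275e-03]
 [ 1.62043288e-04  1.50372927e-03 -9.99998856e-01]]
```

View pics/top1.png

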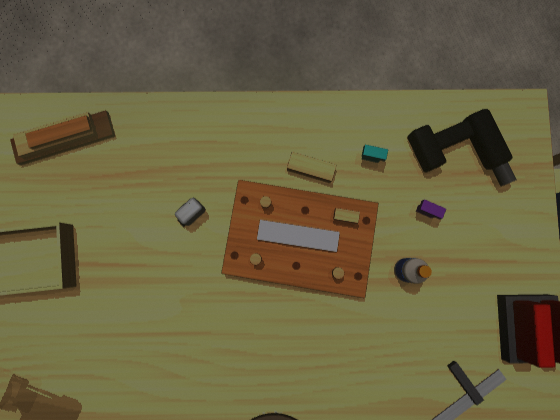

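View pics/scene1.png

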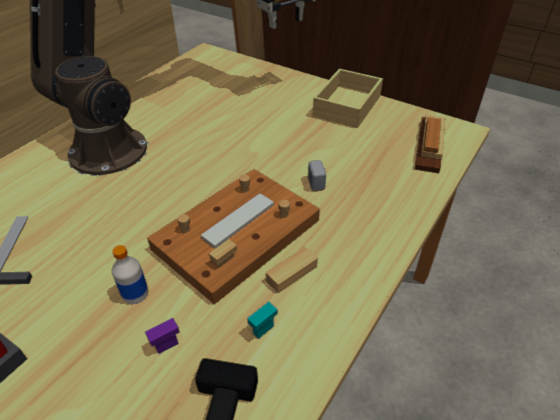

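The top view shows the board centred near (300,238). There are round dogs at (265,202), (255,259) and (338,273), and an oblong pale head at (347,216). The candidates for the stop are (347,216), turquoise (375,153), purple (431,210) and the loose offcut (312,167). Only (347,216) is pale, oblong and standing in the board. I'll measure it and confirm in a crop.

Run:
```python
import numpy as np,cv2
z=np.load("top1.npz");i,W=z["i"],z["W"]
c=i[185:300,220:385,::-1]; cv2.imwrite("pics/crop1.png",cv2.resize(c,None,fx=4.5,fy=4.5,interpolation=cv2.INTER_CUBIC))
def rect(m,name):
    p=W[m]; r=cv2.minAreaRect(p[:,:2].astype(np.float32)); print(name,m.sum(),"med",np.median(p,0).round(4),"zr",np.percentile(p[:,2],[5,95]).round(4),np.round(r[0],4),np.round(r[1],4),round(r[2],1))
def win(u,v,h): 
    m=np.zeros(W.shape[:2],bool); m[v-h:v+h+1,u-h:u+h+1]=1; return m
Z=W[...,2]
b=np.zeros_like(Z,bool); b[170:305,215:385]=1
rect(b&(Z>.035)&(Z<.052),"board")
for n,u,v in(("stop",347,216),("d1",265,202),("d2",255,259),("d3",338,273)):
    rect(win(u,v,17)&(Z>.07),n)
rect(win(298,236,45)&(Z>.053)&(Z<.066),"wp")
rect(win(412,270,30)&(Z>.03),"glue")
```

```text
board 11657 med [ 0.5365 -0.0715  0.0463] zr [0.0429 0.0494] [ 0.5805 -0.0765] [0.3607 0.3058] 80.0
stop 303 med [ 0.5997 -0.1797  0.0843] zr [0.0798 0.087 ] [ 0.5997 -0.1812] [0.0596 0.0282] 79.8
d1 107 med [0.6336 0.0156 0.0863] zr [0.0815 0.0903] [0.6347 0.0156] [0.0245 0.0274] 87.2
d2 104 med [0.4967 0.0402 0.0884] zr [0.0854 0.091 ] [0.4966 0.0392] [0.0262 0.0237] 89.8
d3 117 med [ 0.4617 -0.1562  0.0866] zr [0.0753 0.0899] [ 0.4625 -0.156 ] [0.026  0.0259] 3.2
wp 1646 med [ 0.5526 -0.0641  0.0603] zr [0.0572 0.0634] [ 0.5681 -0.0763] [0.2017 0.1637] 56.1
glue 706 med [ 0.4671 -0.3283  0.1034] zr [0.0429 0.1522] [ 0.4661 -0.3361] [0.0529 0.0603] 81.7
```

View pics/crop1.png

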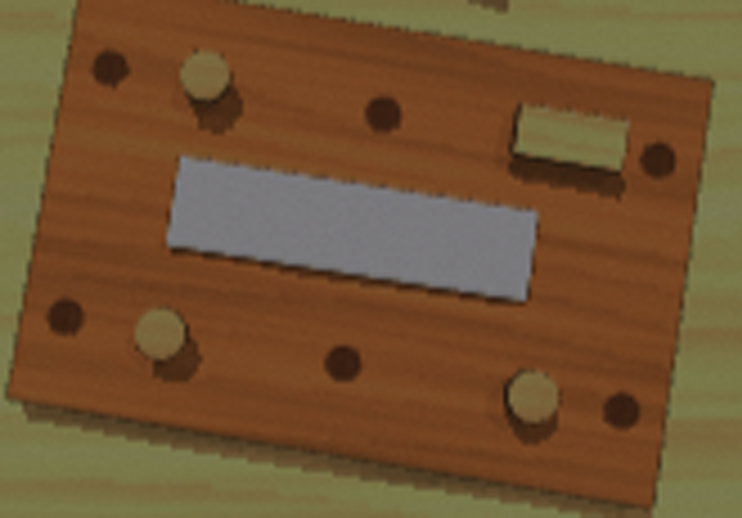

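The crop confirms it. The head at (347,216) is the only oblong pale one, measuring 60x28 mm with its top at z≈0.084. That puts the underside about 19 mm above the board, and the distances to the other dogs fit. I'll press with shut fingers, closing line along the head's long axis.

Run:
```python
from h import *
y=np.array([.176,.984,0]);y/=np.linalg.norm(y); zz=np.array([0,0,-1.])
q0=np.array(robot.read_qpos()); best=None
for s in(1,-1):
    R=np.stack([np.cross(s*y,zz),s*y,zz],1); q=robot.ik([.600,-.181,.18],R)
    if q is not None:
        c=np.abs(np.array(q)-q0).max(); print(s,np.round(q,1))
        if best is None or c<best[0]: best=(c,R)
R=best[1]
robot.move_gripper(0.0)
robot.goto([.600,-.181,.18],R); print(robot.read_t(),robot.read_position(),robot.read_grip_width())
robot.servo_line([.600,-.181,.093],speed=.08)
f0=np.array(robot.read_force()); print(robot.read_t(),"f0",f0.round(2))
z=.093
while z>.058:
    z-=.002 if z>.0685 else .0005
    robot.servo_line([.600,-.181,z],speed=.02)
    f=np.array(robot.read_force())-f0
    print(round(z,4),robot.read_position()[2].round(4),f.round(1),round(robot.read_t(),2))
    if f[2]>15 or robot.read_t()>24: break
```

```text
1 [   1.    17.9   -9.5    0.   -62.6 -101.2]
-1 [  1.   17.9  -9.5   0.  -62.6  78.8]
4.625 [ 0.60027458 -0.18032203  0.18001593] 0.0029840862619033874
5.8583 f0 [ 0.04  0.88 -0.86]
0.091 0.0912 [-0.9 -1.3  0.2] 6.11
0.089 0.0888 [ 0.6 -1.4  1.4] 6.36
0.087 0.0868 [-0.5 -0.8  1.1] 6.61
0.085 0.0848 [ 0.2 -1.4  0.8] 6.86
0.083 0.083 [ 0.3 -1.4  0.6] 7.11
0.081 0.081 [ 0.1 -1.   2.7] 7.36
0.079 0.0789 [ 0.3 -0.3  2.8] 7.61
0.077 0.0768 [ 0.3 -0.7  2.9] 7.86
0.075 0.0748 [ 1.5 -0.8  2.8] 8.11
0.073 0.0728 [ 0.7 -0.3  1.7] 8.36
0.071 0.0708 [ 1.6 -0.1  2.2] 8.61
0.069 0.0688 [ 1.3 -0.2  1.1] 8.86
0.067 0.0668 [ 1.1 -1.3  2. ] 9.11
0.0665 0.0665 [-0.1 -0.3  3.6] 9.36
0.066 0.066 [ 0.2 -0.2  3.4] 9.61
0.0655 0.0655 [-0.7 -1.5  5.3] 9.86
0.065 0.0653 [-1.5 -0.1  7. ] 10.11
0.0645 0.0653 [-3.   1.8 10.1] 10.36
0.064 0.0653 [-4.9  1.5 12.3] 10.61
0.0635 0.0652 [-5.3  1.5 16.9] 10.86
```

The fingertips stopped firmly at z = 0.065, which is the expected home height, with force rising to 17 N. I'll withdraw and check.

Run:
```python
from h import *
robot.servo_line([.600,-.181,.10],speed=.04)
robot.servo_line([.600,-.181,.20],speed=.12)
q=np.array(robot.read_qpos()); q[0]+=60; robot.movej(q)
i,d,W=cloud("top"); cv2.imwrite("pics/top2.png",i[...,::-1]); Z=W[...,2]
i2,_,_=cloud("scene"); cv2.imwrite("pics/scene2.png",cv2.resize(i2[160:310,110:350,::-1],None,fx=3,fy=3))
Z0=np.load("top1.npz")["W"][...,2]
for n,u,v in(("stop",347,216),("d1",265,202),("d2",255,259),("d3",338,273),("wp",298,236)):
    s=np.s_[v-2:v+3,u-2:u+3]; print(n,np.nanmedian(Z0[s]).round(4),np.nanmedian(Z[s]).round(4))
print(robot.read_t(),robot.read_position(),robot.read_force())
```

```text
stop 0.0844 0.0665
d1 0.0867 0.086
d2 0.0883 0.0886
d3 0.0866 0.0869
wp 0.0606 0.0598
15.2417 [0.45699296 0.42800604 0.19910324] [-0.86002164 -0.2171625  -0.19185415]
```

View pics/scene2.png

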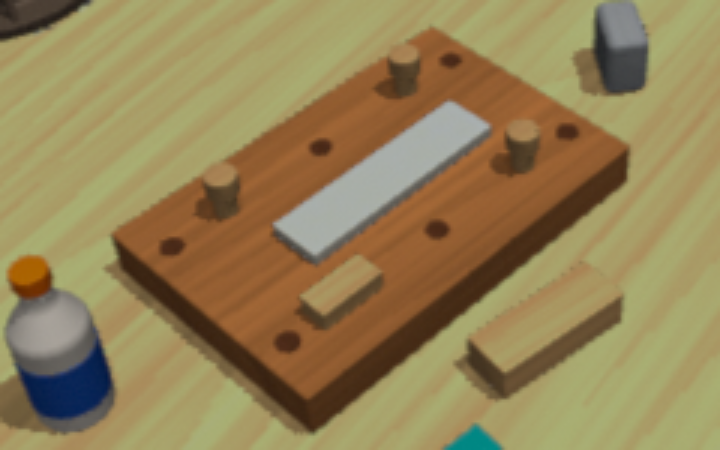

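View pics/top2.png

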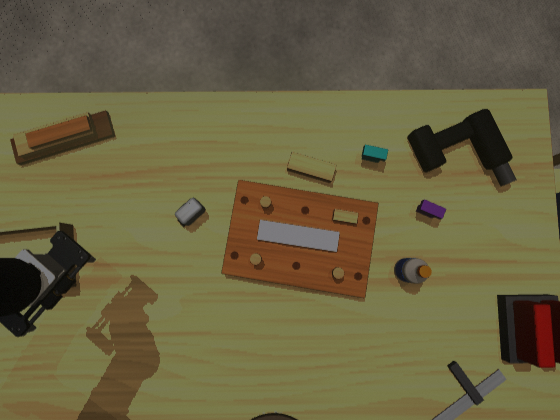

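The pictures show the stop flush on the board at crop pixel (342,290). The three dogs, workpiece, tape, glue and offcut are unmoved, and the arm is clear.

```bash
python3 -c "
from rig import robot
print(robot.job_done())"
```

```text
the job is handed in; nothing more can be done
None
```

The planing stop is pressed fully home on the board (peak force about 17 N), nothing else moved, the arm is withdrawn, and the job was handed in at about 15 s.

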